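# Tug-test two snap-in pins and sort out the loose one

## Robot

A 6-joint arm with a two-finger parallel gripper is mounted at the origin on the work surface; the furniture and walls round the work are solid. World frame = base frame: x ahead of the robot, y to its left, z up, the work surface at z = 0. Lengths are in m, angles in rad, forces in N, time in s.
With the tool pointing down it reaches from about 0.275 to 0.875 m from the base axis. Payload 12.5 kg.
Tool frame: the origin (TCP) lies midway between the tips of the shut fingers; the grasp point (between the pads) lies ctrl.grasp_offset behind it (ctrl.grasp_offset is the distance from the TCP to the grasp point, in m); z points along the fingers, y is the line along which they close (so a half turn about z gives the same grasp; the last joint's range is limited). The gripper opens to 85 mm and grips with 20 to 120 N. Pads are 22 mm wide; open, the fingers measure 114 mm over their backs; the gripper's body (76 mm by 85 mm) begins 54 mm behind the grasp point. The pads swing forward as they close: fully open they stand 13 mm farther back than shut.
Start: joints at [-1.255, 0.351, 1.652, -0, 1.139, -0.085], TCP at [0.215, -0.506, 0.231] pointing down, gripper open.
Joint ranges: [-2.75, 2.75], [-0.79, 2.1], [0.01, 2.65], [-1.57, 4.71], [0.07, 3.14], [-2.87, 2.87]. Speed limits (rad/s): [2.22, 2.22, 2.79, 3.14, 3.14, 3.14].

## Interface

Orientations are given as a unit quaternion [x, y, z, w].
In Python, from plant import ctrl, cams, job gives the robot as it stands.
- The arm moves only by the shell command python3 -m crank 'ROWS' [OPENING] [FORCE]. ROWS is JSON, a list of rows, each a list of 2 entries, a list of its own where there are three numbers: the shift along the tool's x, y, z in m, then the turn, a rotation vector about the tool's x, y, z in rad. In form: [[[dx, dy, dz], [ax, ay, az]], ...]. A call has 1 to 12 rows; each row is the pose to reach, as a shift and turn from the pose commanded when the call began, along the tool's axes at that moment; what a row does not reach only later rows make up. A row lasts 1/12 s, in which the tool goes at most 41.7 mm and 7.16 degrees, less where a joint would pass 70% of its speed; a pose out of reach is approached as far as the arm can. A call with a gripper value outside its range is refused whole. OPENING is the opening, from 0 (shut) to 1 (fully open), set as the call begins (- or left out, the last holds). The fingers move at their own pace and stop on an object; FORCE is the grip in N (left out, the last holds). Time passes only in rows, so rows that repeat a pose let the fingers close. It gives the time, the measured TCP pose, the force, the opening and the grip force at its end, in the units of the state.
- ctrl.read_state(): the state, without advancing time (a new reading comes with each control period).
- cams.snapshot(name): name is "scene" or "top"; returns the picture (480x640x3 uint8, red, green, blue); there is no depth.
- cams.camera_params(name): a dict with "fov_y" (degrees; the focal length in pixels is half the picture's height over the tangent of half this angle, whatever the lens; pixels are square), "cx", "cy" (the principal point, pixels), "camera_from_world" (4x4, takes a point from world to camera coordinates). Camera axes: x right, y up, looking along -z (the intrinsics and any distortion apply to the point x, -y, -z); pixel columns grow to the right and rows downward; lengths in m; the calibration is good to about 2 mm. A picture is of the moment at which its call begins. camera_params takes no time and is no camera call.
- job.finish_job(): hands the job in; it is judged then, once.
The state is a dict: "t": time; "joint_positions": joint angles; "dq": joint speeds; "joint_torque": joint torques, N m; "tcp_pos": TCP position; "eef_rot": TCP orientation; "force": force on the tool from outside, world axes, zero at the start; "wrist_torque": the same for the moment, N m; "width": opening from 0.0 (shut) to 1.0 (fully open); "gripper_force": force on a finger pad.
Only numpy, scipy, OpenCV 4.12 (cv2) and the standard library are available. Lean on these libraries where they do the work, as an engineer would, in place of code of your own. Each camera call takes 0.05 s, during which the arm holds its last target. There are 200 camera calls.

## Task

One of the two steel pins standing in the aluminium socket block is no longer held by its clip, and they look the same. Tug the pins straight up by their heads with about 12 N, never more than 20 N, so that the sound one is shown to stay seated under a steady pull of a second; take the one that slips out, put it in the grey tray, and leave the sound one seated. Do not disturb the other things on the table.

Things in the scene. Friction and masses are not known exactly. Their poses are not given: they have to be found in the camera images.
- block: Aluminium socket block fixed to the table, 64 (x) x 156 (y) x 40 mm high, with 24 mm long low screw ears (6 mm high) at both y ends. Origin under its centre on the table, own y along the row. Its two black sprung sockets are at own y = +40 mm and -40 mm, x = 0; their tops stand 43 mm over the table.
- pin_a: Steel snap-in pin, upright in a socket, 0.08 kg, 72.5 mm tall; origin at its foot's centre, own z along it to the head. Foot 18 mm dia to z 8, neck 9 dia to z 18, stem 18 dia to z 32.5, collar 26 dia to z 36.5, round head 20 dia to z 72.5 (grip the head). Seated, the origin is 11 mm over the table; clear of the socket when lifted 33 mm.
- pin_b: Second pin, alike in every way and same origin and axes. One of the two (either) is held by its socket: about 1 mm of play, then it stays, even well over 20 N. The other slips out at 1 to 6 N, its weight included.
- bush_1 (a joint): Upward give in m of one of the two black sprung sockets (37 mm square) in the block: 0 at rest, rising 1 mm for each 6 N of upward pull on the pin in it (12 N = 0.0020). Which of the two wells this socket sits in differs from run to run.
- bush_2 (a joint): Upward give in m of one of the two black sprung sockets (37 mm square) in the block: 0 at rest, rising 1 mm for each 6 N of upward pull on the pin in it (12 N = 0.0020). Which of the two wells this socket sits in differs from run to run.
- tray: Open grey plastic tray fixed to the table, 105 (own x) x 135 (own y) x 22 mm high, walls and floor 4 mm thick. Origin under its centre, on the table.
- clamp_lamp: Fixed obstacle: blue lamp shade hanging to the right of the block and beyond the tray. In the world it fills about x 0.47 to 0.74, y -0.36 to -0.13, from z 0.08 up to 0.37: swing the arm and gripper round it on the robot side. Also fixed: a red soldering station, up to 86 mm high, between robot and block (x 0.25 to 0.41, y -0.10 to 0.09).
- glue_stick: Bystander: pale stick of glue, 11 mm dia, 100 mm long, lying on the table. Origin at its underside.
- screw_dish: Bystander: round steel dish with screws, 66 mm dia, 16 mm high. Origin under its centre.
- flux_tin: Bystander: small round tin with green lid, 52 mm dia, 19 mm high. Origin under its centre.
- spare_wheel: Bystander: small spoked wheel lying flat, 58 mm dia, 6 mm thick. Origin under its centre.
- hex_key: Bystander: bent steel hex key lying flat, 24x72x4 mm. Origin under its centre.

How it is judged:
By the outcome, as a careful person would: the job done as asked, in the order asked, and still so for the second after the job is handed in, with the robot touching nothing.
It also fails if it takes over 64 s, if anything falls off the work surface, if the arm or the gripper's body presses on something with over 40 N, if the wrist force passes 120 N, or if a joint passes its speed limit or range.

## Working session

There is one attempt and no reset: what is moved stays moved. The work goes in short steps, Python scripts to look and compute and a shell command to move; the robot and the scene stay as the last step left them, time stands still between calls to the robot, and variables do not carry over. Pictures are saved under pics/ and viewed, at most 10 in all, crops included, and the job is handed in when it is done.

```bash
mkdir -p pics; ls
python3 - <<'E'
from plant import ctrl,cams,job
import cv2,numpy as np
for n in("scene","top"):
    cv2.imwrite(f"pics/{n}0.png",cams.snapshot(n)[:,:,::-1]); print(n,cams.camera_params(n))
print(ctrl.read_state(),ctrl.grasp_offset)
E
```

```text
pics
scene {'fov_y': 49.8588653580666, 'cx': 322.81611609904996, 'cy': 244.9992654563365, 'camera_from_world': array([[-0.81845928, -0.5743064 ,  0.01722109,  0.41742561],
       [ 0.30734452, -0.41228751,  0.85764699, -0.27605771],
       [-0.48545211,  0.70724194,  0.51395047, -0.90646157],
       [ 0.        ,  0.        ,  0.        ,  1.        ]])}
top {'fov_y': 52.71901249700087, 'cx': 321.68900740167174, 'cy': 230.7996789124704, 'camera_from_world': array([[-0.02762709, -0.99946294, -0.01762288, -0.01576425],
       [ 0.98838166, -0.02994822,  0.14901276, -0.54601025],
       [-0.14946051, -0.01330134,  0.98867822, -1.11841516],
       [ 0.        ,  0.        ,  0.        ,  1.        ]])}
{'t': 0.1, 'joint_positions': array([-1.25460367e+00,  3.51193759e-01,  1.65235328e+00,  1.81947660e-05,
        1.13907442e+00, -8.45995896e-02]), 'dq': array([ 1.27729423e-03, -7.23822424e-04, -6.50990519e-05,  8.79699432e-04,
       -9.29532768e-04,  4.42670397e-04]), 'joint_torque': array([ 1.62870463e-03, -5.06829429e+01, -2.91876233e+01,  3.20002516e-05,
        2.63272173e-03, -1.44652887e-05]), 'tcp_pos': array([ 0.21451924, -0.50612708,  0.23080859]), 'eef_rot': array([ 9.79988433e-01,  1.99053780e-01, -5.12278718e-05, -5.11914259e-04]), 'force': array([ 0.43630736, -0.60052463, -0.42218308]), 'wrist_torque': array([-0.05022455,  0.03825081, -0.01212055]), 'gripper_force': 0.0, 'width': 0.997539942266917} 0.0187
```

View pics/scene0.png

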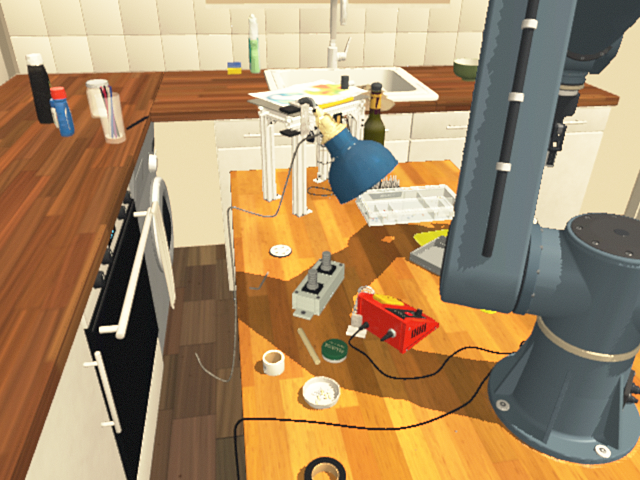

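View pics/top0.png

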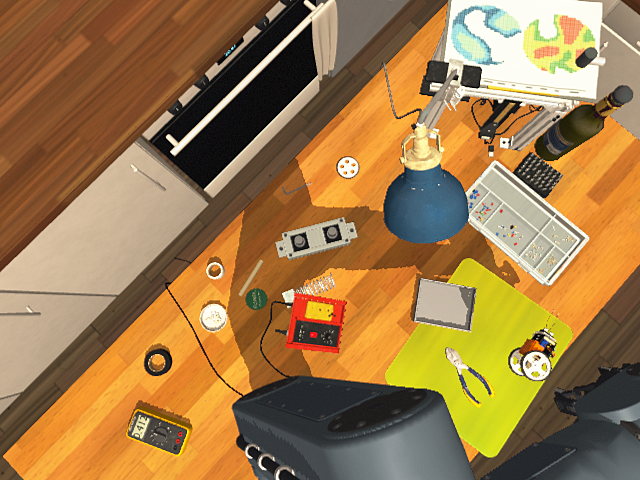

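The scene view shows the block at about (318,288), between the red station and the white wheel. In the top view the pins are near (299,241) and (333,233), and the grey tray is near (445,303). The lamp is at (427,205).

```bash
cat > h.py <<'E'
import numpy as np,cv2
from plant import ctrl,cams
def ray(n,u,v):
    p=cams.camera_params(n);T=p["camera_from_world"];f=240/np.tan(np.radians(p["fov_y"]/2))
    d=np.array([(u-p["cx"])/f,-(v-p["cy"])/f,-1.]);R=T[:3,:3]
    return -R.T@T[:3,3],R.T@d
def onz(n,u,v,z):
    o,d=ray(n,u,v);return o+d*(z-o[2])/d[2]
def proj(n,P):
    p=cams.camera_params(n);T=p["camera_from_world"];f=240/np.tan(np.radians(p["fov_y"]/2))
    c=T[:3,:3]@P+T[:3,3];return p["cx"]+f*c[0]/-c[2],p["cy"]-f*c[1]/-c[2]
E
python3 - <<'E'
from h import *
t=cv2.imread("pics/top0.png");s=cv2.imread("pics/scene0.png")
a=cv2.resize(t[205:275,265:365],None,fx=5,fy=5,interpolation=cv2.INTER_CUBIC)
b=cv2.resize(s[240:330,280:360],None,fx=5,fy=5,interpolation=cv2.INTER_CUBIC)
c=cv2.resize(t[265:345,400:485],None,fx=3,fy=3)
o=np.zeros((600,800,3),np.uint8);o[:350,:500]=a;o[350:590,:255]=c;o2=b
o[100:550,500:800]=cv2.resize(b,(400,450))[:,40:340]
cv2.imwrite("pics/crop.png",o)
for uv in((299,241),(333,233)):print(onz("top",*uv,.0835))
for uv in((416,278),(475,287),(471,332),(413,319)):print(onz("top",*uv,.022))
for uv in((313,269),(326,254)):print(onz("scene",*uv,.0835))
E
```

```text
[0.51674197 0.02065562 0.0835    ]
[ 0.5329578  -0.05802431  0.0835    ]
[ 0.42733763 -0.2534196   0.022     ]
[ 0.40204417 -0.39197654  0.022     ]
[ 0.29756856 -0.37482725  0.022     ]
[ 0.331225  -0.2409132  0.022    ]
[0.52394472 0.01920606 0.0835    ]
[ 0.53619632 -0.04723467  0.0835    ]
```

View pics/crop.png

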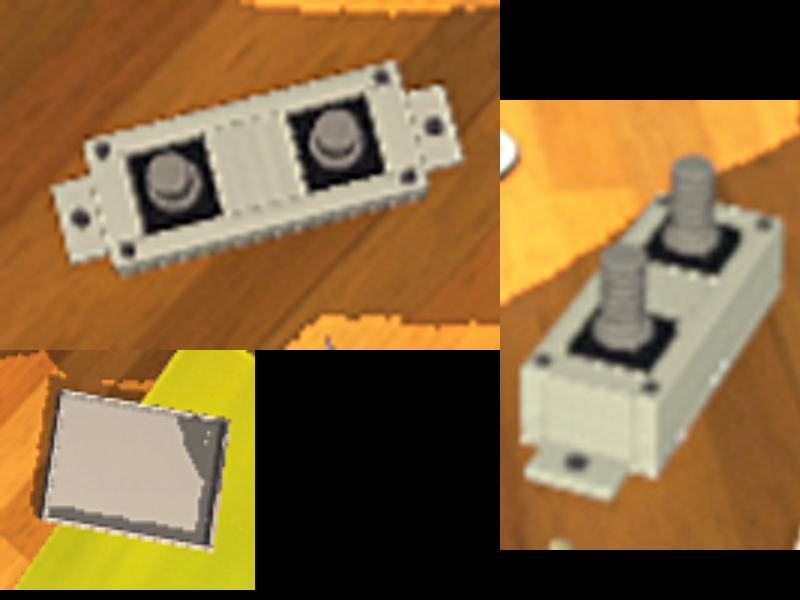

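The crop shows both pins upright in black square sockets. In top-view pixels the head tops are near (299.4,238.4) and (332.6,230.6); in the scene view they are near (313,271) and (326.6,252.6). The tray rim corners are also clear.

Run:
```python
from h import *
def tri(a,b):
    o1,d1=ray("top",*a);o2,d2=ray("scene",*b)
    k=np.linalg.lstsq(np.c_[d1,-d2],o2-o1,rcond=None)[0];p,q=o1+d1*k[0],o2+d2*k[1];return (p+q)/2,np.linalg.norm(p-q)
print(ray("top",0,0)[0],ray("scene",0,0)[0])
for a,b in(((299.4,238.4),(313,271)),((332.6,230.6),(326.6,252.6))):print(tri(a,b),onz("top",*a,.0835),onz("scene",*b,.0835))
t=cv2.imread("pics/top0.png");g=t[205:275,265:365].max(2)
m=(g<60).astype(np.uint8);m=cv2.morphologyEx(m,cv2.MORPH_CLOSE,np.ones((7,7)))
for c in cv2.findContours(m,0,2)[0]:
    if cv2.contourArea(c)>100:
        r=cv2.minAreaRect(c);u=np.array(r[0])+[265,205];print(r,onz("top",*u,.043))
# screws corners of block top (crop px/5)
for q in((103,150),(382,77),(408,177),(127,250)):print(onz("top",265+q[0]/5,205+q[1]/5,.040))
# ears
for q in((80,218),(433,126)):print('ear',onz("top",265+q[0]/5,205+q[1]/5,.006))
s=ctrl.read_state();print(proj("top",s["tcp_pos"]),proj("scene",s["tcp_pos"]))
```

```text
[ 0.37207209 -0.04698425  1.1868374 ] [-0.013553    0.7670027   0.69544789]
(array([0.52338079, 0.01989428, 0.07894888]), np.float64(3.650120115234698e-05)) [0.52274329 0.0196104  0.0835    ] [0.51943487 0.02541532 0.0835    ]
(array([ 0.53987866, -0.05679982,  0.08086321]), np.float64(0.0020642560607866773)) [ 0.53856954 -0.05727742  0.0835    ] [ 0.53850869 -0.0529374   0.0835    ]
((34.47058868408203, 36.882354736328125), (15.522278785705566, 15.037208557128906), 75.96376037597656) [0.51989997 0.02206046 0.043     ]
((67.38076782226562, 28.396150588989258), (15.699337005615234, 15.787042617797852), 74.74488067626953) [ 0.5379533 -0.0569235  0.043    ]
[0.53789044 0.05513401 0.04      ]
[ 0.56925027 -0.07956469  0.04      ]
[ 0.52048878 -0.09032632  0.04      ]
[0.4894775  0.04449311 0.04      ]
ear [0.50941352 0.07002809 0.006     ]
ear [ 0.54984303 -0.10480917  0.006     ]
(np.float64(575.6656719890949), np.float64(381.26756855013934)) (np.float64(544.4408291666191), np.float64(163.82768706410363))
```

```bash
python3 -m crank '[[[0.025,-0.029,0],[0,0,-0.115]],[[0.051,-0.058,0],[0,0,-0.23]],[[0.076,-0.087,0],[0,0,-0.345]],[[0.102,-0.116,0],[0,0,-0.46]],[[0.127,-0.145,0.005],[0,0,-0.575]],[[0.153,-0.174,0.01],[0,0,-0.69]],[[0.178,-0.203,0.01],[0,0,-0.805]],[[0.202,-0.233,0.015],[0,0,-0.92]],[[0.225,-0.262,0.02],[0,0,-1.035]],[[0.249,-0.292,0.025],[0,0,-1.15]],[[0.272,-0.322,0.03],[0,0,-1.265]],[[0.296,-0.352,0.03],[0,0,-1.38]]]' 1 60
cat > to.py <<'E'
import sys;from h import *;from scipy.spatial.transform import Rotation as R
# delta in tool axes to world x y z, and rotation so tool y is along yaw deg
s=ctrl.read_state();r=R.from_quat(s["eef_rot"]);T=np.array([float(a) for a in sys.argv[1:4]])
print("tcp",s["tcp_pos"].round(4),"d",r.inv().apply(T-s["tcp_pos"]).round(4))
y=np.radians(float(sys.argv[4]) if len(sys.argv)>4 else 12.6);w=np.array([np.cos(y),np.sin(y),0]);z=np.array([0,0,-1.])
G=R.from_matrix(np.c_[np.cross(w,z),w,z]);print("rot",(r.inv()*G).as_rotvec().round(4),"J",s["joint_positions"].round(2),"F",s["force"].round(2),s["t"])
E
python3 to.py .521 .021 .16
```

```text
t: 1.1
tcp_pos: [0.3493, -0.0649, 0.2006]
eef_rot: [0.627, 0.779, -0.0, -0.0]
force: [1.5, -0.5, -0.8]
width: 1.004
gripper_force: 0.0
tcp [ 0.3493 -0.0649  0.2006] d [0.0472 0.1862 0.0405]
rot [-0.0009 -0.0005 -0.0046] J [-0.31  0.03  2.14 -0.    0.97 -0.53] F [ 1.49 -0.52 -0.77] 1.1
```

```bash
python3 -m crank '[[[0.008,0.031,0.005],[0,0,-0.001]],[[0.016,0.062,0.01],[0,0,-0.002]],[[0.024,0.093,0.015],[0,0,-0.003]],[[0.031,0.124,0.025],[0,0,-0.004]],[[0.039,0.155,0.03],[0,0,-0.005]],[[0.047,0.186,0.04],[0,0,-0.005]],[[0.047,0.186,0.06],[0,0,-0.005]],[[0.047,0.186,0.08],[0,0,-0.005]],[[0.047,0.186,0.08],[0,0,-0.005]],[[0.047,0.186,0.08],[0,0,-0.005]]]'
python3 - <<'E'
from h import *
s=cams.snapshot("scene")[:,:,::-1];t=cams.snapshot("top")[:,:,::-1]
o=np.hstack([cv2.resize(s[190:330,270:370],None,fx=4,fy=4,interpolation=2),cv2.resize(t[180:320,260:360],None,fx=4,fy=4,interpolation=2)])
cv2.imwrite("pics/a1.png",o)
E
python3 to.py .521 .021 .051
```

```text
t: 1.93
tcp_pos: [0.5213, 0.018, 0.1208]
eef_rot: [0.627, 0.779, -0.001, -0.001]
force: [0.9, 0.8, -0.0]
width: 0.999
gripper_force: 0.0
tcp [0.5223 0.0178 0.1224] d [ 0.0034 -0.0007  0.0714]
rot [ 0.0011  0.0003 -0.0052] J [-0.06  0.44  1.82  0.    0.88 -0.27] F [-0.52 -0.33  0.3 ] 2.0333
```

View pics/a1.png

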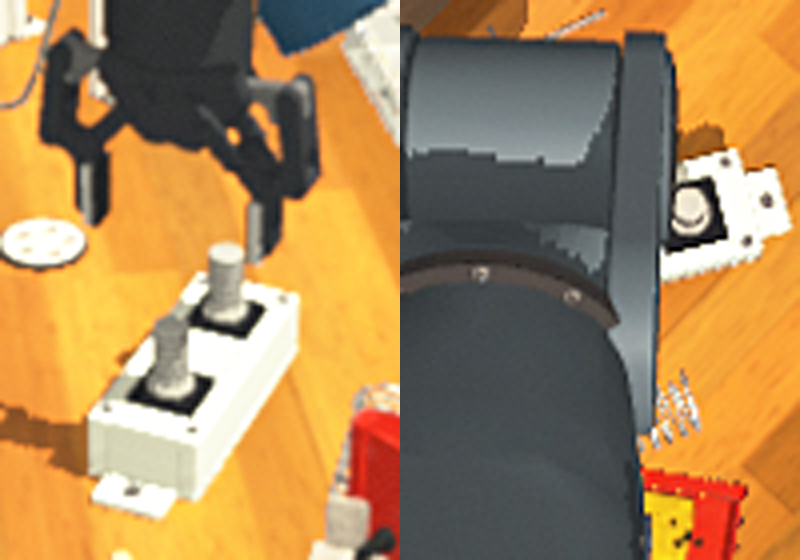

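The scene view shows the open fingers over the front pin, straddling it across the row. The midpoint of their tips is near scene pixel (314.3,245.6), with the pin head at (313,271). The top view is hidden by the wrist.

Run:
```python
from h import *
for z in(.13,.135,.14,.0835):print(z,proj("scene",[.5223,.0178,z]))
print(proj("scene",[.521,.021,.0835]),proj("scene",[.525,.021,.0835]),proj("scene",[.521,.025,.0835]))
```

```text
0.13 (np.float64(314.19638043987294), np.float64(250.43511441923383))
0.135 (np.float64(314.21707463148084), np.float64(248.39416895346207))
0.14 (np.float64(314.2378677173132), np.float64(246.3434701364782))
0.0835 (np.float64(314.00853647040867), np.float64(268.961051794032))
(np.float64(313.62271428549127), np.float64(269.8296615823374)) (np.float64(312.10710191783426), np.float64(269.21075904418814)) (np.float64(312.51953363841557), np.float64(270.668558383268))
```

```bash
python3 -m crank '[[[0.004,0,0.01],[0,0,-0.005]],[[0.004,0,0.025],[0,0,-0.005]],[[0.004,0,0.04],[0,0,-0.005]],[[0.004,0,0.055],[0,0,-0.005]],[[0.004,0,0.066],[0,0,-0.005]],[[0.004,0,0.068],[0,0,-0.005]],[[0.004,0,0.068],[0,0,-0.005]],[[0.004,0,0.068],[0,0,-0.005]]]'
python3 to.py .521 .022 .052
python3 -m crank '[[[0,0,0],[0,0,0]],[[0,0,0],[0,0,0]],[[0,0,0],[0,0,0]],[[0,0,0],[0,0,0]],[[0,0,0],[0,0,0]],[[0,0,0],[0,0,0]],[[0,0,0],[0,0,0]],[[0,0,0],[0,0,0]],[[0,0,0],[0,0,0]],[[0,0,0],[0,0,0]],[[0,0,0],[0,0,0]],[[0,0,0],[0,0,0]]]' 0 60;python3 to.py .521 .022 .052
```

```text
t: 2.7
tcp_pos: [0.5215, 0.0219, 0.0539]
eef_rot: [0.625, 0.78, 0.0, 0.0]
force: [-0.8, -0.1, -0.3]
width: 1.001
gripper_force: 0.0
tcp [0.5215 0.0219 0.0539] d [ 0.0002 -0.0004  0.0019]
rot [0.0008 0.0002 0.0001] J [-0.05  0.56  1.85  0.    0.73 -0.27] F [-0.83 -0.08 -0.31] 2.7
t: 3.7
tcp_pos: [0.5213, 0.0218, 0.0534]
eef_rot: [0.625, 0.78, 0.0, 0.0]
force: [1.6, 0.5, 1.3]
width: 0.217
gripper_force: 58.5
tcp [0.5213 0.0218 0.0534] d [ 0.0002 -0.0002  0.0014]
rot [ 0.0004  0.     -0.    ] J [-0.05  0.56  1.85  0.    0.73 -0.27] F [1.62 0.52 1.34] 3.7
```

```bash
for i in 1 2; do python3 -m crank '[[[0,0,-0.0003],[0,0,0]],[[0,0,-0.0007],[0,0,0]],[[0,0,-0.001],[0,0,0]],[[0,0,-0.001],[0,0,0]]]' | grep -E 'tcp|^force|width'; done
```

```text
tcp_pos: [0.5211, 0.0218, 0.0542]
force: [3.0, 0.3, -1.6]
width: 0.212
tcp_pos: [0.5211, 0.0219, 0.0553]
force: [2.2, 0.3, -1.8]
width: 0.216
```

```bash
for i in 1 2; do python3 -m crank '[[[0,0,-0.0002],[0,0,0]],[[0,0,-0.0004],[0,0,0]],[[0,0,-0.0006],[0,0,0]],[[0,0,-0.0006],[0,0,0]]]' | grep -E 'tcp|^force|width'; done
```

```text
tcp_pos: [0.5211, 0.0219, 0.0559]
force: [2.0, 1.2, -2.1]
width: 0.213
tcp_pos: [0.5211, 0.0219, 0.0565]
force: [1.6, -0.9, -1.3]
width: 0.217
```

```bash
for i in 1 2 3; do python3 -m crank '[[[0,0,-0.0003],[0,0,0]],[[0,0,-0.0007],[0,0,0]],[[0,0,-0.001],[0,0,0]],[[0,0,-0.001],[0,0,0]]]' | grep -E 'tcp|^force|width'; done
python3 - <<'E'
from h import *
s=cams.snapshot("scene")[:,:,::-1]
cv2.imwrite("pics/a2.png",cv2.resize(s[220:330,280:370],None,fx=5,fy=5,interpolation=2))
E
```

```text
tcp_pos: [0.5211, 0.0218, 0.0575]
force: [2.6, -0.5, -2.2]
width: 0.217
tcp_pos: [0.5211, 0.0218, 0.0586]
force: [1.7, 0.5, -2.0]
width: 0.214
tcp_pos: [0.5211, 0.0219, 0.0596]
force: [2.8, 0.6, -1.7]
width: 0.218
```

View pics/a2.png

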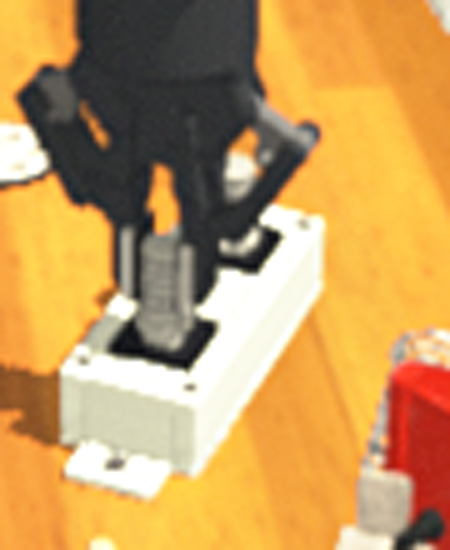

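The front pin has slid up 6 mm under only about 2 N, so it is the loose one. The picture shows its head held between the pads, with its collar above the black socket at about (165,335) in the crop. The sound one has to be proved first, so I'll put this one back down and tug the other.

```bash
python3 -m crank '[[[0,0,0.001],[0,0,0]],[[0,0,0.002],[0,0,0]],[[0,0,0.003],[0,0,0]],[[0,0,0.004],[0,0,0]],[[0,0,0.005],[0,0,0]],[[0,0,0.0055],[0,0,0]],[[0,0,0.0055],[0,0,0]]]' | grep -E 'tcp|^force|width'
python3 -m crank '[[[0,0,0.0003],[0,0,0]],[[0,0,0.0006],[0,0,0]],[[0,0,0.0006],[0,0,0]]]' | grep -E 'tcp|^force|width'
```

```text
tcp_pos: [0.5211, 0.0219, 0.0539]
force: [2.3, 0.6, 1.1]
width: 0.215
tcp_pos: [0.5211, 0.0219, 0.0534]
force: [2.4, 0.2, 3.2]
width: 0.212
```

```bash
python3 -m crank '[[[0,0,0],[0,0,0]],[[0,0,0],[0,0,0]],[[0,0,0],[0,0,0]],[[0,0,0],[0,0,0]],[[0,0,0],[0,0,0]],[[0,0,0],[0,0,0]],[[0,0,-0.015],[0,0,0]],[[0,0,-0.035],[0,0,0]],[[0,0,-0.052],[0,0,0]],[[0,0,-0.055],[0,0,0]],[[0,0,-0.055],[0,0,0]]]' 1
python3 -m crank '[[[-0.013,0,0],[0,0,0]],[[-0.03,0,0],[0,0,0]],[[-0.05,0,0],[0,0,0]],[[-0.07,0,0],[0,0,0]],[[-0.08,0,0],[0,0,0]],[[-0.08,0,0],[0,0,0]],[[-0.08,0,0],[0,0,0]]]'
python3 - <<'E'
from h import *
s=cams.snapshot("scene")[:,:,::-1];t=cams.snapshot("top")[:,:,::-1]
o=np.hstack([cv2.resize(s[80:330,240:440],(400,500),interpolation=2),cv2.resize(t[90:340,260:460],(400,500),interpolation=2)])
cv2.imwrite("pics/b1.png",o)
E
python3 to.py .5385 -.0565 .052
```

```text
t: 7.83
tcp_pos: [0.5216, 0.0218, 0.1092]
eef_rot: [0.625, 0.78, 0.001, 0.001]
force: [-0.1, 0.7, -0.3]
width: 0.996
gripper_force: 0.0
t: 8.42
tcp_pos: [0.5381, -0.0564, 0.1076]
eef_rot: [0.626, 0.78, -0.0, -0.001]
force: [-0.8, -0.4, 0.1]
width: 1.0
gripper_force: 0.0
tcp [ 0.5381 -0.0556  0.108 ] d [-0.001   0.0002  0.056 ]
rot [-0.0008 -0.0005  0.0004] J [-0.19  0.5   1.78  0.    0.87 -0.41] F [-0.72  0.19 -0.16] 8.5167
```

View pics/b1.png

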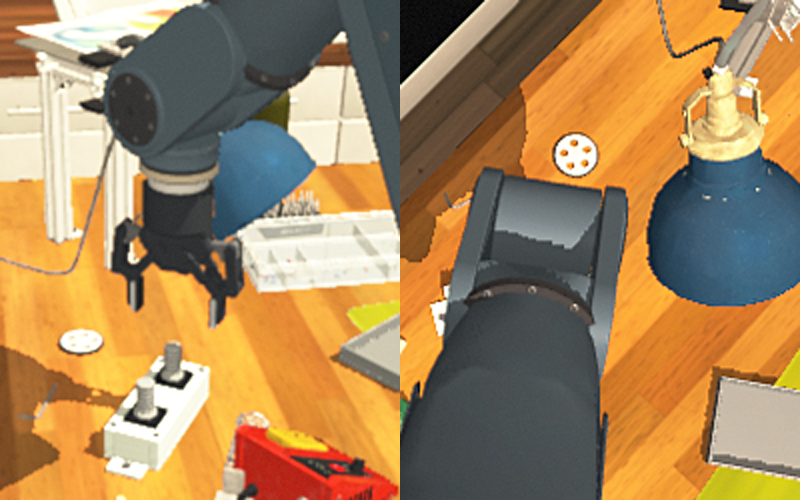

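The top view shows about 20 mm of clear floor between the wrist, right edge near crop (625,200), and the lamp shade's left edge near (650,230). In the scene view the gripper is over the rear pin, and the front pin is back at its seated height. Going down and gripping.

```bash
python3 -m crank '[[[-0.001,0,0.01],[0,0,0]],[[-0.001,0,0.025],[0,0,0]],[[-0.001,0,0.04],[0,0,0]],[[-0.001,0,0.05],[0,0,0]],[[-0.001,0,0.054],[0,0,0]],[[-0.001,0,0.054],[0,0,0]],[[-0.001,0,0.054],[0,0,0]],[[-0.001,0,0.054],[0,0,0]]]' | grep -E 'tcp|^force|width'
python3 -m crank '[[[0,0,0],[0,0,0]],[[0,0,0],[0,0,0]],[[0,0,0],[0,0,0]],[[0,0,0],[0,0,0]],[[0,0,0],[0,0,0]],[[0,0,0],[0,0,0]],[[0,0,0],[0,0,0]],[[0,0,0],[0,0,0]],[[0,0,0],[0,0,0]],[[0,0,0],[0,0,0]],[[0,0,0],[0,0,0]],[[0,0,0],[0,0,0]]]' 0 60
for i in 1 2; do python3 -m crank '[[[0,0,-0.0003],[0,0,0]],[[0,0,-0.0006],[0,0,0]],[[0,0,-0.0006],[0,0,0]],[[0,0,-0.0006],[0,0,0]]]' | grep -E 'tcp|^force|width'; done
```

```text
tcp_pos: [0.5392, -0.0572, 0.055]
force: [1.0, -0.0, 0.7]
width: 1.001
t: 10.18
tcp_pos: [0.5388, -0.0572, 0.0544]
eef_rot: [0.625, 0.78, 0.0, 0.0]
force: [-0.5, 0.5, 2.3]
width: 0.214
gripper_force: 58.5
tcp_pos: [0.5386, -0.0572, 0.0548]
force: [0.6, -0.0, -0.7]
width: 0.21
tcp_pos: [0.5387, -0.0572, 0.0556]
force: [0.5, 0.9, -1.9]
width: 0.216
```

```bash
for i in 1 2; do python3 -m crank '[[[0,0,-0.0003],[0,0,0]],[[0,0,-0.0006],[0,0,0]],[[0,0,-0.0006],[0,0,0]],[[0,0,-0.0006],[0,0,0]]]' | grep -E 'tcp|^force|width'; done
```

```text
tcp_pos: [0.5387, -0.0572, 0.0561]
force: [-0.8, 1.4, -2.7]
width: 0.215
tcp_pos: [0.5386, -0.0572, 0.0566]
force: [-0.1, 1.0, -4.8]
width: 0.215
```

```bash
for i in 1 2; do python3 -m crank '[[[0,0,-0.0003],[0,0,0]],[[0,0,-0.0005],[0,0,0]],[[0,0,-0.0005],[0,0,0]],[[0,0,-0.0005],[0,0,0]]]' | grep -E 'tcp|^force|width'; done
```

```text
tcp_pos: [0.5386, -0.0572, 0.0571]
force: [0.9, -0.2, -8.1]
width: 0.214
tcp_pos: [0.5386, -0.0572, 0.0576]
force: [2.4, 0.2, -10.5]
width: 0.217
```

```bash
python3 -m crank '[[[0,0,-0.0002],[0,0,0]],[[0,0,-0.0004],[0,0,0]],[[0,0,-0.0004],[0,0,0]],[[0,0,-0.0004],[0,0,0]]]' | grep -E 'tcp|^force|width'
for i in 1 2 3; do python3 -m crank '[[[0,0,0],[0,0,0]],[[0,0,0],[0,0,0]],[[0,0,0],[0,0,0]],[[0,0,0],[0,0,0]],[[0,0,0],[0,0,0]],[[0,0,0],[0,0,0]]]' | grep -E 'tcp|^force'; done
```

```text
tcp_pos: [0.5386, -0.0572, 0.058]
force: [2.1, -0.3, -13.7]
width: 0.212
tcp_pos: [0.5386, -0.0572, 0.0581]
force: [1.7, -0.0, -13.6]
tcp_pos: [0.5387, -0.0572, 0.0581]
force: [0.9, 0.5, -13.2]
tcp_pos: [0.5387, -0.0572, 0.0581]
force: [0.2, -0.6, -13.8]
```

It has stayed seated for 1.5 s under about 13 N, so the rear pin is the sound one. Next I'll lower it, release, and go back to the loose pin.

```bash
python3 -m crank '[[[0,0,0.0007],[0,0,0]],[[0,0,0.0014],[0,0,0]],[[0,0,0.0021],[0,0,0]],[[0,0,0.0028],[0,0,0]],[[0,0,0.0034],[0,0,0]],[[0,0,0.0034],[0,0,0]],[[0,0,0.0034],[0,0,0]]]' | grep -E 'tcp|^force'
python3 -m crank '[[[0,0,0],[0,0,0]],[[0,0,0],[0,0,0]],[[0,0,0],[0,0,0]],[[0,0,0],[0,0,0]],[[0,0,0],[0,0,0]],[[0,0,0],[0,0,0]],[[0,0,-0.015],[0,0,0]],[[0,0,-0.035],[0,0,0]],[[0,0,-0.052],[0,0,0]],[[0,0,-0.055],[0,0,0]],[[0,0,-0.055],[0,0,0]]]' 1 | grep -E 'tcp|width'
python3 -m crank '[[[0.013,0,0],[0,0,0]],[[0.03,0,0],[0,0,0]],[[0.05,0,0],[0,0,0]],[[0.07,0,0],[0,0,0]],[[0.08,0,0],[0,0,0]],[[0.08,0,0],[0,0,0]],[[0.08,0,0],[0,0,0]],[[0.08,0,0],[0,0,0]]]' | grep -E 'tcp'
python3 to.py .5212 .0218 .053
```

```text
tcp_pos: [0.5394, -0.0573, 0.0553]
force: [-0.5, 0.6, -1.4]
tcp_pos: [0.5393, -0.0573, 0.1106]
width: 0.999
tcp_pos: [0.5214, 0.0204, 0.1095]
tcp [0.5214 0.0204 0.1095] d [0.0014 0.0002 0.0565]
rot [-0.0003  0.     -0.    ] J [-0.05  0.46  1.83 -0.    0.85 -0.27] F [-1.05 -0.27  0.39] 16.1833
```

```bash
python3 -m crank '[[[0.001,0,0.01],[0,0,0]],[[0.001,0,0.025],[0,0,0]],[[0.001,0,0.04],[0,0,0]],[[0.001,0,0.052],[0,0,0]],[[0.001,0,0.056],[0,0,0]],[[0.001,0,0.056],[0,0,0]],[[0.001,0,0.056],[0,0,0]],[[0.001,0,0.056],[0,0,0]]]' | grep -E 'tcp|^force|width'
python3 -m crank '[[[0,0,0],[0,0,0]],[[0,0,0],[0,0,0]],[[0,0,0],[0,0,0]],[[0,0,0],[0,0,0]],[[0,0,0],[0,0,0]],[[0,0,0],[0,0,0]],[[0,0,0],[0,0,0]],[[0,0,0],[0,0,0]],[[0,0,0],[0,0,0]],[[0,0,0],[0,0,0]],[[0,0,0],[0,0,0]],[[0,0,0],[0,0,0]]]' 0 60
python3 -m crank '[[[0,0,-0.001],[0,0,0]],[[0,0,-0.002],[0,0,0]],[[0,0,-0.004],[0,0,0]],[[0,0,-0.006],[0,0,0]],[[0,0,-0.009],[0,0,0]],[[0,0,-0.013],[0,0,0]],[[0,0,-0.017],[0,0,0]],[[0,0,-0.021],[0,0,0]],[[0,0,-0.025],[0,0,0]]]' | grep -E 'tcp|^force|width'
```

```text
tcp_pos: [0.5215, 0.0217, 0.0543]
force: [-0.4, 0.1, -0.6]
width: 0.999
t: 17.85
tcp_pos: [0.5213, 0.0218, 0.0539]
eef_rot: [0.625, 0.78, 0.0, 0.0]
force: [0.8, 1.4, 0.8]
width: 0.215
gripper_force: 58.5
tcp_pos: [0.5211, 0.0219, 0.0793]
force: [1.6, 0.4, -2.4]
width: 0.214
```

```bash
python3 -m crank '[[[0,0,-0.004],[0,0,0]],[[0,0,-0.008],[0,0,0]],[[0,0,-0.012],[0,0,0]],[[0,0,-0.02],[0,0,0]],[[0,0,-0.03],[0,0,0]],[[0,0,-0.045],[0,0,0]],[[0,0,-0.06],[0,0,0]],[[0,0,-0.075],[0,0,0]],[[0,0,-0.083],[0,0,0]],[[0,0,-0.085],[0,0,0]],[[0,0,-0.085],[0,0,0]]]'
python3 - <<'E'
from h import *
s=cams.snapshot("scene")[:,:,::-1]
cv2.imwrite("pics/a3.png",cv2.resize(s[150:330,260:380],None,fx=3,fy=3,interpolation=2))
E
```

```text
t: 19.52
tcp_pos: [0.5212, 0.0219, 0.1643]
eef_rot: [0.625, 0.78, 0.0, 0.0]
force: [-0.5, -0.1, -1.3]
width: 0.216
gripper_force: 58.7
```

View pics/a3.png

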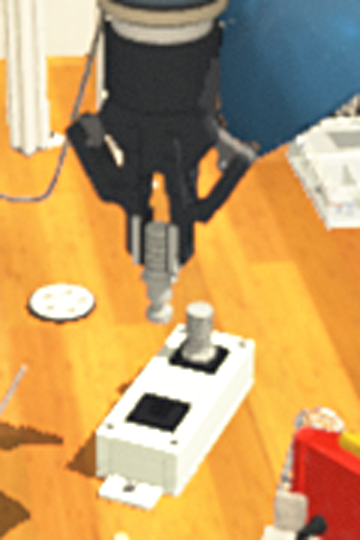

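The loose pin is out and hangs upright in the gripper at crop (158,280). Its socket is empty at (160,408) and the sound pin is seated at (198,340). Carrying it on the robot side of the lamp to the tray.

```bash
python3 -m crank '[[[-0.0005,-0.015,0],[0,0,0]],[[-0.0015,-0.042,0],[0,0,0]],[[-0.0025,-0.07,0],[0,0,0]],[[-0.0035,-0.098,0],[0,0,0]],[[-0.0045,-0.126,0],[0,0,0]],[[-0.008,-0.152,0],[0,0,0]],[[-0.022,-0.166,0],[0,0,0]],[[-0.05,-0.176,0],[0,0,0]],[[-0.08,-0.184,0],[0,0,0]],[[-0.11,-0.191,0],[0,0,0]],[[-0.14,-0.198,0],[0,0,0]],[[-0.17,-0.206,0],[0,0,0]]]' | grep tcp
python3 -m crank '[[[-0.03,-0.007,0],[0,0,0]],[[-0.06,-0.014,0],[0,0,0]],[[-0.09,-0.021,0],[0,0,0]],[[-0.11,-0.027,0],[0,0,0]],[[-0.122,-0.03,0],[0,0,0]],[[-0.122,-0.03,0],[0,0,0]],[[-0.122,-0.03,0],[0,0,0]],[[-0.122,-0.03,0],[0,0,0]]]'
python3 - <<'E'
from h import *
t=cams.snapshot("top")[:,:,::-1];s=cams.snapshot("scene")[:,:,::-1]
cv2.imwrite("pics/t1.png",np.hstack([cv2.resize(s[100:300,360:560],(400,400),interpolation=2),cv2.resize(t[200:400,340:540],(400,400),interpolation=2)]))
E
python3 to.py .36 -.315 .047
```

```text
tcp_pos: [0.3565, -0.1903, 0.1632]
t: 21.23
tcp_pos: [0.3543, -0.3133, 0.1634]
eef_rot: [0.625, 0.781, 0.0, -0.001]
force: [-0.2, 0.7, -0.4]
width: 0.212
gripper_force: 58.8
tcp [ 0.3546 -0.3135  0.1637] d [-0.0028  0.005   0.1167]
rot [-0.0002 -0.0005  0.0012] J [-0.82  0.3   1.91  0.    0.93 -1.04] F [ 0.67 -0.76 -1.44] 21.3333
```

View pics/t1.png

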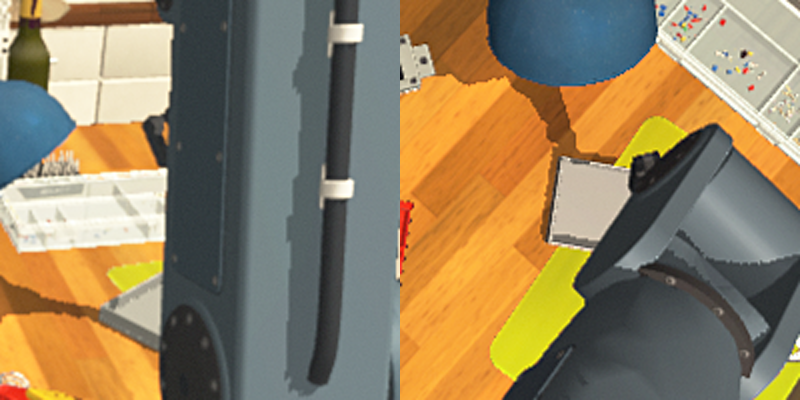

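The tray, left rim near crop (558,200) in the top picture, is partly hidden by the wrist, and the tool is over its middle. The scene view is blocked by the arm. Lowering.

```bash
python3 -m crank '[[[-0.001,0.002,0.015],[0,0,0]],[[-0.002,0.005,0.035],[0,0,0]],[[-0.002,0.005,0.055],[0,0,0]],[[-0.002,0.005,0.075],[0,0,0]],[[-0.002,0.005,0.093],[0,0,0]],[[-0.002,0.005,0.103],[0,0,0]],[[-0.002,0.005,0.11],[0,0,0]],[[-0.002,0.005,0.113],[0,0,0]],[[-0.002,0.005,0.113],[0,0,0]],[[-0.002,0.005,0.113],[0,0,0]]]' | grep -E 'tcp|^force'
for i in 1 2 3; do python3 -m crank '[[[0,0,0.0005],[0,0,0]],[[0,0,0.001],[0,0,0]],[[0,0,0.001],[0,0,0]]]' | grep -E 'tcp|^force'; done
```

```text
tcp_pos: [0.3601, -0.3157, 0.0514]
force: [-0.4, -1.2, -0.1]
tcp_pos: [0.3599, -0.3156, 0.0502]
force: [-0.1, -0.5, -1.3]
tcp_pos: [0.3598, -0.3155, 0.0488]
force: [1.1, 0.8, -0.1]
tcp_pos: [0.3598, -0.3154, 0.0477]
force: [0.4, 0.1, -0.5]
```

```bash
for i in 1 2 3; do python3 -m crank '[[[0,0,0.0003],[0,0,0]],[[0,0,0.0006],[0,0,0]],[[0,0,0.0006],[0,0,0]]]' | grep -E 'tcp|^force'; done
```

```text
tcp_pos: [0.3598, -0.3155, 0.0472]
force: [-0.4, 0.7, -0.5]
tcp_pos: [0.36, -0.3156, 0.0471]
force: [-1.5, 1.3, 8.0]
tcp_pos: [0.3601, -0.3158, 0.047]
force: [-3.9, 2.8, 16.2]
```

```bash
python3 -m crank '[[[0,0,-0.0006],[0,0,0]],[[0,0,-0.001],[0,0,0]],[[0,0,-0.001],[0,0,0]],[[0,0,-0.001],[0,0,0]]]' | grep -E 'tcp|^force'
python3 -m crank '[[[0,0,0],[0,0,0]],[[0,0,0],[0,0,0]],[[0,0,0],[0,0,0]],[[0,0,0],[0,0,0]],[[0,0,0],[0,0,0]],[[0,0,0],[0,0,0]],[[0,0,0],[0,0,0]],[[0,0,-0.015],[0,0,0]],[[0,0,-0.035],[0,0,0]],[[0,0,-0.06],[0,0,0]],[[0,0,-0.09],[0,0,0]],[[0,0,-0.12],[0,0,0]]]' 1 | grep -E 'tcp|width'
python3 -m crank '[[[0,0,-0.015],[0,0,0]],[[-0.01,-0.012,-0.03],[0,0,0]],[[-0.03,-0.035,-0.04],[0,0,0]],[[-0.052,-0.061,-0.045],[0,0,0]],[[-0.074,-0.087,-0.05],[0,0,0]],[[-0.096,-0.113,-0.05],[0,0,0]],[[-0.118,-0.139,-0.05],[0,0,0]],[[-0.135,-0.16,-0.05],[0,0,0]],[[-0.15,-0.178,-0.05],[0,0,0]],[[-0.15,-0.178,-0.05],[0,0,0]],[[-0.15,-0.178,-0.05],[0,0,0]]]'
python3 - <<'E'
from h import *
t=cams.snapshot("top")[:,:,::-1];cv2.imwrite("pics/t2.png",cv2.resize(t[130:350,190:490],(800,586),interpolation=2))
E
```

```text
tcp_pos: [0.3599, -0.3156, 0.0471]
force: [-0.1, 0.2, 5.4]
tcp_pos: [0.3595, -0.3151, 0.1681]
width: 1.0
t: 25.92
tcp_pos: [0.2182, -0.501, 0.2166]
eef_rot: [0.626, 0.78, 0.0, -0.0]
force: [-0.1, 0.5, 0.2]
width: 0.999
gripper_force: 0.0
```

View pics/t2.png

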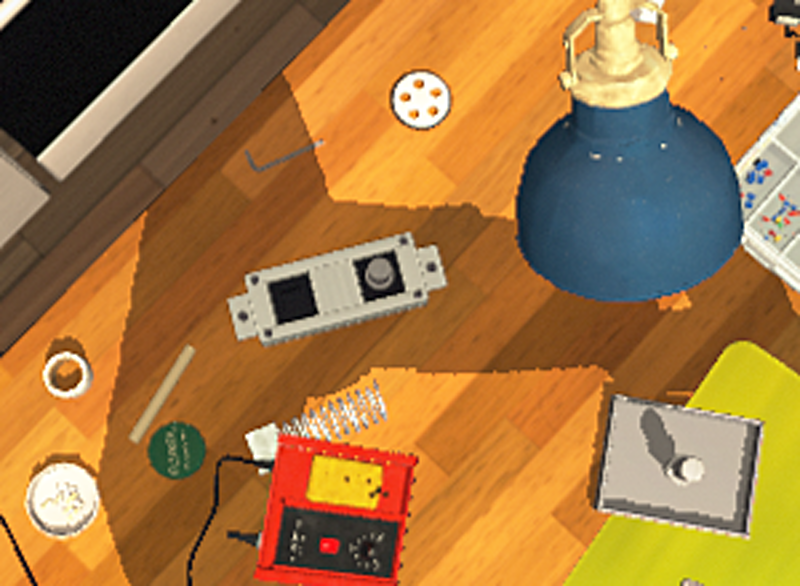

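The loose pin stands upright in the tray at crop (688,468). The sound pin is seated at (380,272), the other socket is empty, and the bystanders are where they were. Handing in.

```bash
python3 -c "
from plant import job
print(job.finish_job())"
```

```text
the job is handed in; nothing more can be done
None
```

Job handed in at about 26 s: the rear pin (nearest the lamp) stayed seated under about 13 N for 1.5 s, and the loose front pin, which slid out at about 2 N, now stands in the grey tray.

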